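# Re-zero a click-feed dish stage and set it four clicks out

### The arm

A 6-joint arm with a two-finger parallel gripper is mounted at the origin on a cart in front of the work surface, level with it; the furniture and walls round the work are solid. World frame = base frame: x ahead of the robot, y to its left, z up, the work surface at z = 0. Lengths are in mm, angles in rad, forces in N, time in s.
With the tool pointing down it reaches from about 350 to 875 mm from the base axis. Payload 4.2 kg.
Tool frame: the origin (TCP) lies midway between the tips of the shut fingers; the grasp point (between the pads) lies 19 mm behind it; z points along the fingers, y is the line along which they close (so a half turn about z gives the same grasp; the last joint's range is limited). The gripper opens to 87 mm and grips with 3 to 60 N. Pads are 19 mm wide; open, the fingers measure 117 mm over their backs; the gripper's body (75 mm by 190 mm) begins 51 mm behind the grasp point.
Start: joints at [-0.974, 0.385, 0.008, 0, -1.194, -0.259], TCP at [207.147, -589.652, 222.55] pointing down, gripper open.
Joint ranges: [-3.14, 3.14], [-1.21, 2.06], [-1.07, 1.41], [-3.16, 2.05], [-2.99, -0.16], [-3.1, 3.1]. Speed limits (rad/s): [2.79, 2.79, 3.14, 3.14, 3.14, 3.14].

### API

Orientations are given as a rotation vector (axis times angle).
In Python, from bench import ctrl gives the robot as it stands. The module is installed in compiled form; this text tells all that it offers.
- The arm moves only by the tool send_rows, never from a script. Its argument "deltas" is a list of rows, each a list of 7 numbers: the closure, from 0 (fully open) to 1 (shut), then the shift along the tool's x, y, z in mm, then the turn, a rotation vector about the tool's x, y, z in degrees. In form: [[gripper, dx, dy, dz, wx, wy, wz], ...]. A call has 1 to 8 rows; each row is the pose to reach, as a shift and turn from the pose commanded when the call began, along the tool's axes at that moment; what a row does not reach only later rows make up. A row lasts 1/12 s, in which the tool goes at most 41.7 mm and 7.16 degrees, less where a joint would pass 70% of its speed; a pose out of reach is approached as far as the arm can. A call with a gripper value outside its range is refused whole. The fingers move at their own pace and stop on an object; "squeeze" is the grip in N (left out, the last holds). Time passes only in rows, so rows that repeat a pose let the fingers close. It gives the time, the measured TCP pose, the force, the opening and the grip force at its end, in the units of the state.
- ctrl.get_state(): the state, without advancing time (a new reading comes with each control period).
- ctrl.camera(name): name is "side" or "top"; returns (picture, depth): 420x560x3 uint8, blue, green, red; 420x560 float32, mm along the optical axis (not along the pixel's ray), 0 where there is no reading.
- ctrl.get_calibration(name): a dict with "intrinsics" (3x3 intrinsics, pixels), "k1" (the pictures are not rectified: a ray, as slopes to the right and down, at radius r is drawn at 1 + k1 r^2 times it, then the intrinsics apply), "rvec" (rotation vector, rad) and "tvec" (3), from world to camera coordinates, as OpenCV has them. Camera axes: x right, y down, z forward; pixel columns grow to the right and rows downward; lengths in mm; the calibration is good to about 2 mm. A picture is of the moment at which its call begins. get_calibration takes no time and is no camera call.
- ctrl.finish_job(): hands the job in; it is judged then, once.
The state is a dict: "time_s": time; "joint_pos": joint angles; "dq": joint speeds; "effort": joint torques, N m; "tool_pos": TCP position; "eef_rot": TCP orientation; "force": force on the tool from outside, world axes, zero at the start; "torque": the same for the moment, N m; "gripper_width": opening from 0.0 (shut) to 1.0 (fully open); "gripper_force": force on a finger pad.
Only numpy, scipy, OpenCV 4.12 (cv2) and the standard library are available. Lean on these libraries where they do the work, as an engineer would, in place of code of your own. Each camera call takes 0.05 s, during which the arm holds its last target. There are 200 camera calls.

### The job

The setting of the little dish stage is unknown: turn its black knob anticlockwise, gently, until the mechanism bears on its zero stop, then turn it back clockwise by exactly four clicks, counted by feel, and leave it seated in the fourth. Then push the lock tab at the other end of the stand all the way home, away from the robot. Leave the dish on the stage and everything else on the table where it is.

Things in the scene. Friction and masses are not known exactly. Their poses are not given: they have to be found in the camera images.
- stand: fixed white instrument stand with an aluminium cover, 130 (x) x 272 (y) x 40 mm high; origin under its centre, z up, x away from the robot (turned by the yaw of the stand). On its top stand, along its y: the knob at (0, +85), the stage with a dish at (0, -30), the lock at y = -105 mm
- knob_axis (a point): point on the knob's vertical axis, on the cover plate (stand coordinates 0, 85, 40 mm). The knob is plain, round and black, without pointer or scale: flange 50 mm wide up to 7 mm above this point, then a knurled grip cylinder 40 mm wide from 7 to 40 mm above it. Clockwise seen from above feeds the stage out. About 13 degrees of play between knob and mechanism are taken up at every reversal
- knob_top (a point): centre of the knob's top, 80 mm above the table. Clicks lie every 15 degrees: each needs about 0.4 N m to start, falling to nothing at its crest after 6 to 7 degrees; then the mechanism snaps on by itself into the next seat and the knob is free for some 6 degrees. It starts 2 to 4 clicks from its zero stop, within 3 degrees before click zero; there torque keeps rising. Eight clicks in all
- stop_pin: steel zero stop pin inside the housing, out of sight, 40 mm from the knob's axis; it is bent if pressed with more than 25 N (about 1 N m at the knob)
- stage (a joint): sideways feed of the round steel stage (68 mm wide, top 56 mm above the table) along -y of the stand, in m: 0 at click zero, 0.00005 (0.05 mm, far finer than it can be measured) more each click: 0.0002 at the fourth; it moves with the mechanism only
- lock (a joint): travel of the lock slide in m, 0 to 0.024 along +x of the stand; 0.024 is fully home (locked). Starts within 0.004 of open and stays where it is left; about 3 N move it
- lock_tab (a point): centre of the upper edge of the lock tab, an upright black plate 10 (x) x 20 (y) mm that stands 26 mm above the cover; its near face is 5 mm toward -x of the stand. A 36 x 20 mm foot plate, 6 mm high, slides under it
- stage_dish: petri dish, 55 mm wide, 14 mm high, loose on the stage, origin under its centre
- tube_left: conical tube standing on its cap, 38 mm wide, 115 mm high, loose on the table left of the stand; leave alone
- tube_right: conical tube standing on its cap, 38 mm wide, 115 mm high, loose on the table right of the stand; leave alone
- dish_front: petri dish, 90 mm wide, 17 mm high, loose on the table in front of the stand; leave alone
- dish_small: petri dish, 55 mm wide, 14 mm high, loose on the table in front of the stand; leave alone
- marker: black marker pen, 135 mm long, loose on the table behind the stand; leave alone

How it is judged:
By the outcome, as a careful person would: the job done as asked, in the order asked, and still so for the second after the job is handed in, with the robot touching nothing.
It also fails if it takes over 72 s, if anything falls off the work surface, if the arm or the gripper's body presses on something with over 40 N, if the wrist force passes 120 N, or if a joint passes its speed limit or range.

## Working session

There is one attempt and no reset: what is moved stays moved. The work goes in short steps, Python scripts to look and compute and a tool call to move; the robot and the scene stay as the last step left them, time stands still between calls to the robot, and variables do not carry over. Pictures are saved under pics/ and viewed, at most 10 in all, crops included, and the job is handed in when it is done.

Besides the shell and the picture viewer there is one more tool, called after ">>>" as a command line: name --pt "numbers of a row" for each row, then --argument value for the rest. send_rows: Moves the arm, as the interface text tells. Its arguments: {"type":"object","properties":{"deltas":{"type":"array"},"squeeze":{"type":"number"}},"required":["deltas"]}

```bash
mkdir -p pics
cat > h.py <<'E'
import numpy as np,cv2
from bench import ctrl
def cal(n):
    c=ctrl.get_calibration(n);K=np.array(c["intrinsics"],float);R=cv2.Rodrigues(np.array(c["rvec"],float))[0];t=np.array(c["tvec"],float).ravel()
    return K,c["k1"],R,t
def ray(n,uv):
    K,k1,R,t=cal(n);d=np.array([k1,0,0,0],float)
    p=cv2.undistortPoints(np.array(uv,float).reshape(-1,1,2),K,d).reshape(-1,2)
    D=np.c_[p,np.ones(len(p))]@R
    return -R.T@t,D
def onplane(n,uv,z):
    o,D=ray(n,uv);return o+D*((z-o[2])/D[:,2])[:,None]
def cloud(n,depth):
    h,w=depth.shape;u,v=np.meshgrid(np.arange(w),np.arange(h))
    o,D=ray(n,np.c_[u.ravel(),v.ravel()])
    return (o+D*depth.ravel()[:,None]).reshape(h,w,3)
def proj(n,P):
    K,k1,R,t=cal(n);return cv2.projectPoints(np.array(P,float),cv2.Rodrigues(R)[0],t,K,np.array([k1,0,0,0.]))[0].reshape(-1,2)
E
python3 - <<'E'
from h import *
for n in("top","side"):
    p,d=ctrl.camera(n);cv2.imwrite(f"pics/{n}0.png",p);np.save(n+"0.npy",d);K,k1,R,t=cal(n);print(n,K[0,0],k1,-R.T@t,R[2])
s=ctrl.get_state();print(s)
E
```

```text
top 428.0506553433294 -0.0013416346618633467 [ 308.2299484    39.99813787 1026.75842159] [ 0.22362824  0.02069807 -0.97445472]
side 487.8094618894759 -0.17313867117205595 [  88.58988721  958.72636116 1021.36212828] [ 0.3099731  -0.66187771 -0.68252075]
{'time_s': 0.1, 'joint_pos': array([-9.74442769e-01,  3.85464498e-01,  6.78058469e-03, -4.49846016e-04,
       -1.19400566e+00, -2.58601265e-01]), 'dq': array([ 0.00021792, -0.00162578,  0.00253091,  0.00255991,  0.00041448,
        0.0011593 ]), 'effort': array([-1.26295712e-03, -3.91689062e+01,  1.87936521e+01,  4.23183829e+00,
        1.35076343e-02, -6.87523493e-05]), 'tool_pos': array([ 206.94824799, -589.17612787,  221.58302341]), 'eef_rot': array([ 5.27696817e-01, -3.09654500e+00, -2.97820906e-03]), 'force': array([ 0.06791896,  0.07023129, -0.26046113]), 'torque': array([-0.00687002,  0.03181657,  0.06400465]), 'gripper_force': 0.0, 'gripper_width': 1.005820696763334}
```

View pics/top0.png

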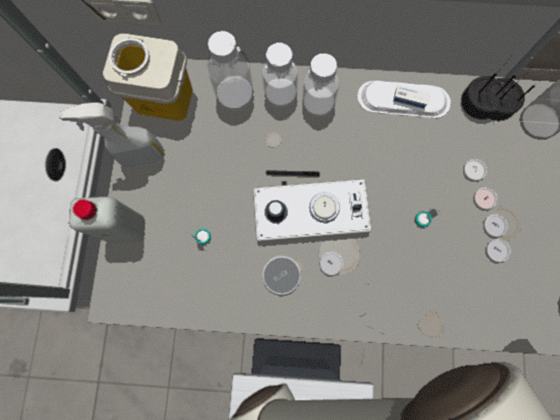

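View pics/side0.png

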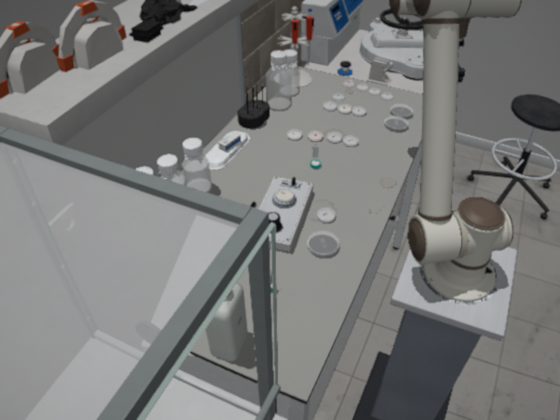

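The top view shows the stand at about (312,210), with the knob at (276,211), the dish at (325,207) and the lock at (355,205). The tubes are at (203,237) and (423,218). In the side view the knob is at (273,220) and the lock tab at about (293,183).

Run:
```python
from h import *
p=cv2.imread("pics/top0.png");d=np.load("top0.npy");C=cloud("top",d)
# stand cover via height
z=C[...,2];m=((z>32)&(z<100)).astype(np.uint8);m[:170]=0;m[250:]=0;m[:,:240]=0;m[:,380:]=0
m=cv2.morphologyEx(m,cv2.MORPH_OPEN,np.ones((3,3)))
c=max(cv2.findContours(m,0,2)[0],key=cv2.contourArea)
cz=np.median(z[(m>0)&(z<46)]);print("coverz",cz)
pl=onplane("top",c.reshape(-1,2)+0.0,40)[:,:2].astype(np.float32)
print("rect",cv2.minAreaRect(pl))
g=cv2.cvtColor(p,6)
g2=cv2.morphologyEx(((cv2.GaussianBlur(g,(3,3),0)>150)*255).astype(np.uint8),cv2.MORPH_CLOSE,np.ones((9,9)));g2[:170]=0;g2[250:]=0;g2[:,:240]=0;g2[:,380:]=0
c=max(cv2.findContours(g2,0,2)[0],key=cv2.contourArea)
pl=onplane("top",c.reshape(-1,2)+0.0,40)[:,:2].astype(np.float32);print("rect bright",cv2.minAreaRect(pl))
for n,(x0,y0,x1,y1) in dict(top=(255,190,300,235)).items():
    mk=np.zeros_like(g);mk[y0:y1,x0:x1]=(g[y0:y1,x0:x1]<70)
    N,L,S,ce=cv2.connectedComponentsWithStats(mk);i=1+np.argmax(S[1:,4]);print("dark",S[i],ce[i],onplane(n,[ce[i]],80))
    print("top z pts",np.percentile(z[L==i],[5,50,90,98]))
    t=(L==i)&(z>74);v,u=np.nonzero(t);print("top pts",len(u),C[t].mean(0), u.mean(),v.mean(), C[t].min(0),C[t].max(0))
# lock: high pts
sub=np.zeros_like(g,bool);sub[180:235,340:372]=1
t=sub&(z>58);print("lock",t.sum(),C[t].mean(0) if t.sum() else 0,np.argwhere(t).mean(0))
print("dish z",z[205:210,322:328].mean(),C[207,325])
cv2.imwrite("pics/crops.png",np.hstack([cv2.resize(p[165:255,245:385],(700,450),interpolation=2)]))
s=cv2.imread("pics/side0.png");cv2.imwrite("pics/crops2.png",cv2.resize(s[165:265,235:335],(600,600),interpolation=2))
```

```text
coverz 37.63983679328817
rect ((534.0130615234375, 5.271453857421875), (128.5008544921875, 268.61676025390625), 8.335861206054688)
rect bright ((534.9376831054688, 8.582839965820312), (191.56382751464844, 335.3984680175781), 3.7365503311157227)
dark [266 204  20  19 165] [275.76969697 215.43636364] [[505.09563138  85.76745174  80.        ]]
top z pts [40.83279685 55.21460703 77.18228133 80.00594987]
top pts 49 [509.53227638  88.48357069  96.20356843] 274.3469387755102 212.0 [308.2299484   39.99813787  74.03646562] [ 533.02751802  109.37137428 1026.75842159]
lock 50 [500.45096237 -74.51079057 236.71549273] [206.26 357.26]
dish z 66.46470185467177 [535.27670203 -25.23904845  65.94903208]
```

View pics/crops.png

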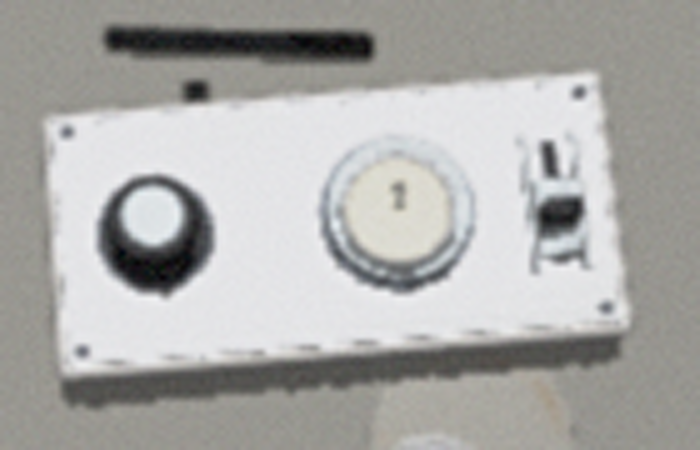

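View pics/crops2.png

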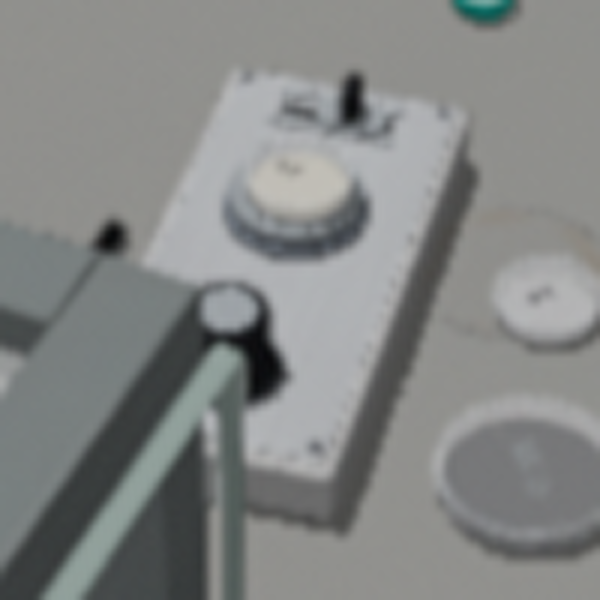

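The crops show the bright knob cap at top pixel (275.6,207.6) and side pixel (273.3,216.2). The cover's corner screws and the black tab (top 357,206; side about 294,178) are also clear. I'll triangulate from these.

Run:
```python
from h import *
p=cv2.imread("pics/top0.png");s=cv2.imread("pics/side0.png")
def cen(img,x0,y0,x1,y1,dark,f=4):
    g=cv2.resize(cv2.cvtColor(img[y0:y1,x0:x1],6),None,fx=f,fy=f,interpolation=2)
    th,_=cv2.threshold(g,0,255,cv2.THRESH_OTSU)
    return g,th
def tri(a,b):
    o1,d1=ray("top",[a]);o2,d2=ray("side",[b]);d1=d1[0];d2=d2[0]
    k=np.linalg.lstsq(np.c_[d1,-d2],o2-o1,rcond=None)[0]
    A=o1+d1*k[0];B=o2+d2*k[1];return (A+B)/2,np.linalg.norm(A-B)
c=lambda u,v:(u/5+245-.4,v/5+165-.4)
e=lambda u,v:(u/6+235-.42,v/6+165-.42)
kt=c(153,213);ks=e(230,307)
print("knob top",tri(kt,ks),onplane("top",[kt],80),onplane("side",[ks],80))
sc=onplane("top",[c(67,132),c(580,92),c(606,308),c(82,352)],40);print("screws",sc,"centre",sc.mean(0))
d=sc[0]+sc[3]-sc[1]-sc[2];print("yaw",np.degrees(np.arctan2(-d[0],d[1])))
d=sc[0]+sc[1]-sc[2]-sc[3];print("yaw",np.degrees(np.arctan2(d[1],d[0])))
ss=onplane("side",[e(248,77),e(444,112),e(316,447)],40);print("screws side TR,BR,BL",ss)
print("screw tri",[tri(c(580,92),e(248,77)),tri(c(606,308),e(444,112)),tri(c(82,352),e(316,447))])
print("lock tab top", tri(c(562,205),e(355,78)),onplane("top",[c(562,205)],66),onplane("side",[e(355,78)],66))
print("dish",tri(c(397,208),e(305,183)))
d0=np.load("top0.npy");C=cloud("top",d0);q=C[204:211,272:279];q=q[(q[...,2]>70)&(q[...,2]<95)];print("knob depth",np.median(q,0),len(q))
for nm,px in dict(tl=(203,237),tr=(423,218)).items(): print(nm,onplane("top",[px],115))
```

```text
knob top (array([521.60133792,  87.8833103 ,  81.94059001]), np.float64(4.047037501517935)) [[524.06653833  88.4584933   80.        ]] [[520.36242408  86.05881838  80.        ]]
screws [[ 570.07902468  134.41530991   40.        ]
 [ 605.94236732 -109.2273747    40.        ]
 [ 501.615523   -124.3946582    40.        ]
 [ 464.65618861  118.65859571   40.        ]] centre [535.5732759    4.86296818  40.        ]
yaw 8.50984313070657
yaw 8.386862699820014
screws side TR,BR,BL [[ 605.21273348 -111.93391521   40.        ]
 [ 500.65789057 -128.74382301   40.        ]
 [ 462.89627769  115.9239917    40.        ]]
screw tri [(array([ 604.44315025, -108.92788092,   42.78361702]), np.float64(1.2965541118351578)), (array([ 499.81365315, -123.8652527 ,   44.34887951]), np.float64(1.915862430887766)), (array([463.11877097, 118.17934747,  42.51643218]), np.float64(2.309973887448543))]
lock tab top (array([539.93946756, -97.92448841,  73.01783178]), np.float64(3.4993613293657515)) [[543.41145239 -98.59333872  66.        ]] [[ 541.43124999 -105.74640213   66.        ]]
dish (array([534.86806519, -23.53597118,  63.89564719]), np.float64(5.2620088702386365))
knob depth [524.56287532  89.04013854  78.70204465] 48
tl [[440.16056865 237.04735946 115.        ]]
tr [[ 513.17486556 -235.14486451  115.        ]]
```

```bash
cat >> h.py <<'E'
from scipy.spatial.transform import Rotation as Ro
def delta(target,pos=None,rot=None):
    s=ctrl.get_state();pos=s["tool_pos"] if pos is None else np.array(pos,float);R=Ro.from_rotvec(s["eef_rot"] if rot is None else rot)
    return R.inv().apply(np.array(target)-pos)
def show():
    s=ctrl.get_state();R=Ro.from_rotvec(s["eef_rot"]);m=R.as_matrix()
    print("t",round(s["time_s"],2),"pos",s["tool_pos"].round(2),"yaw_y",round(np.degrees(np.arctan2(m[1,1],m[0,1])),2),"tilt",m[:2,2].round(4),"F",s["force"].round(2),"T",s["torque"].round(3),"j6eff",round(s["effort"][5],3),"gw",round(s["gripper_width"],3),"gf",round(s["gripper_force"],1),"j",s["joint_pos"].round(2))
E
python3 - <<'E'
from h import *
show();print(Ro.from_rotvec(ctrl.get_state()["eef_rot"]).as_matrix().round(3))
print(delta([522.5,87.5,150],[207.147,-589.652,222.55]))
E
```

```text
t 0.1 pos [ 206.95 -589.18  221.58] yaw_y 109.34 tilt [-0.0007  0.0018] F [ 0.07  0.07 -0.26] T [-0.007  0.032  0.064] j6eff -0.0 gw 1.006 gf 0.0 j [-0.97  0.39  0.01 -0.   -1.19 -0.26]
[[-0.944 -0.331 -0.001]
 [-0.331  0.944  0.002]
 [ 0.     0.002 -1.   ]]
[-521.83929668  534.34160729   73.54347947]
```

>>> send_rows --pt "0 -26 27 0 0 0 0" --pt "0 -52 54 0 0 0 0" --pt "0 -78 81 0 0 0 0" --pt "0 -105 108 0 0 0 0" --pt "0 -131 134 0 0 0 0" --pt "0 -157 161 0 0 0 0" --pt "0 -183 188 0 0 0 0" --pt "0 -210 215 0 0 0 0" --squeeze 40

```text
time_s: 0.77
tool_pos: [334.0, -315.4, 222.3]
eef_rot: [0.527, -3.097, -0.001]
force: [0.0, 0.3, 0.3]
gripper_width: 0.999
gripper_force: 0.0
```

>>> send_rows --pt "0 -26 27 0 0 0 0" --pt "0 -52 54 0 0 0 0" --pt "0 -78 81 0 0 0 0" --pt "0 -105 108 0 0 0 0" --pt "0 -131 134 0 0 0 0" --pt "0 -157 161 0 0 0 0" --pt "0 -183 188 0 0 0 0" --pt "0 -210 215 0 0 0 0"

```text
time_s: 1.43
tool_pos: [460.9, -42.9, 222.5]
eef_rot: [0.528, -3.097, -0.0]
force: [0.7, -0.7, 0.2]
gripper_width: 1.0
gripper_force: 0.0
```

>>> send_rows --pt "0 -25 26 18 0 0 0" --pt "0 -50 52 36 0 0 0" --pt "0 -76 78 55 0 0 0" --pt "0 -102 104 73 0 0 0" --pt "0 -102 104 73 0 0 0" --pt "0 -102 104 73 0 0 0"

```text
time_s: 1.93
tool_pos: [522.2, 88.4, 147.5]
eef_rot: [0.531, -3.092, 0.002]
force: [0.8, 0.7, -0.0]
gripper_width: 0.994
gripper_force: 0.0
```

>>> send_rows --pt "0 0 0 25 0 0 0" --pt "0 0 0 50 0 0 0" --pt "0 0 0 70 0 0 0" --pt "0 0 0 85 0 0 0" --pt "0 0 0 95 0 0 0" --pt "0 0 0 95 0 0 0" --pt "0 0 0 95 0 0 0" --squeeze 5

```text
time_s: 2.52
tool_pos: [522.8, 86.6, 55.1]
eef_rot: [-0.527, 3.097, -0.0]
force: [0.5, -0.4, 0.0]
gripper_width: 1.0
gripper_force: 0.0
```

Run:
```python
from h import *
show()
ims=[]
for n in("top","side"):
    p,d=ctrl.camera(n);ims.append(p)
a=cv2.resize(ims[0][150:260,235:375],(560,440),interpolation=2);b=cv2.resize(ims[1][150:260,220:280],(240,440),interpolation=2)
cv2.imwrite("pics/k1.png",np.hstack([a,b]))
```

```text
t 2.52 pos [522.82  86.62  55.06] yaw_y 109.32 tilt [ 0.0003 -0.0001] F [ 0.5  -0.41  0.04] T [ 0.008 -0.046  0.003] j6eff -0.0 gw 1.0 gf 0.0 j [ 0.47  0.41 -0.44  0.   -0.72 -1.7 ]
```

View pics/k1.png

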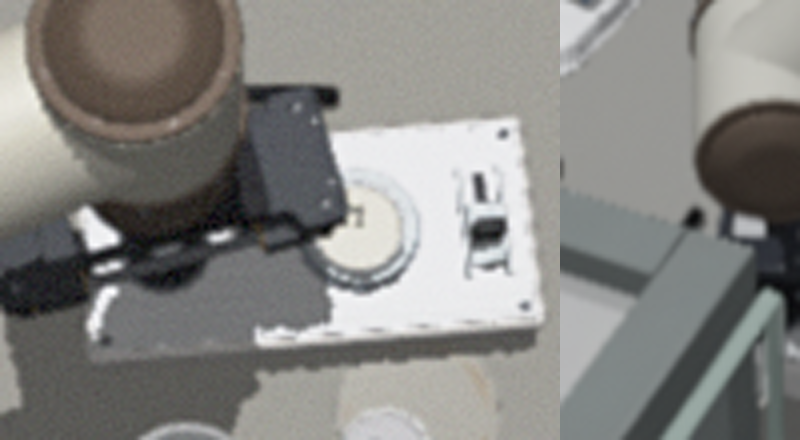

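The open fingers straddle the knob, with the gripper body well above the dish. I'll close lightly to check the centring.

>>> send_rows --pt "1 0 0 0 0 0 0" --pt "1 0 0 0 0 0 0" --pt "1 0 0 0 0 0 0" --pt "1 0 0 0 0 0 0" --pt "1 0 0 0 0 0 0" --pt "1 0 0 0 0 0 0" --pt "1 0 0 0 0 0 0" --pt "1 0 0 0 0 0 0" --squeeze 6

```text
time_s: 3.28
tool_pos: [522.7, 87.2, 54.5]
eef_rot: [0.528, -3.097, 0.0]
force: [-0.0, 0.7, 0.2]
gripper_width: 0.477
gripper_force: 0.0
```

```bash
python3 -c "
from h import *
show()"
```

```text
t 3.28 pos [522.67  87.18  54.53] yaw_y 109.36 tilt [-0. -0.] F [-0.01  0.68  0.16] T [0.002 0.013 0.064] j6eff -0.0 gw 0.477 gf 0.0 j [ 0.47  0.41 -0.44 -0.   -0.72 -1.7 ]
```

>>> send_rows --pt "1 0 0 0 0 0 0" --pt "1 0 0 0 0 0 0" --pt "1 0 0 0 0 0 0" --pt "1 0 0 0 0 0 0" --squeeze 8

```text
time_s: 3.62
tool_pos: [522.7, 87.1, 54.5]
eef_rot: [0.528, -3.097, -0.0]
force: [0.6, -0.2, 0.3]
gripper_width: 0.457
gripper_force: 8.0
```

```bash
python3 -c "
from h import *
show()"
```

```text
t 3.62 pos [522.65  87.15  54.52] yaw_y 109.35 tilt [-0.0001 -0.    ] F [ 0.58 -0.19  0.35] T [0.015 0.007 0.008] j6eff -0.0 gw 0.457 gf 8.0 j [ 0.47  0.41 -0.44 -0.   -0.72 -1.7 ]
```

>>> send_rows --pt "1 0 0 0 0 0 0" --pt "1 0 0 0 0 0 0" --pt "1 0 0 0 0 0 -2" --pt "1 0 0 0 0 0 -4" --pt "1 0 0 0 0 0 -4" --squeeze 40

```text
time_s: 4.03
tool_pos: [522.7, 87.1, 54.5]
eef_rot: [0.637, -3.076, 0.0]
force: [0.2, -0.5, -0.8]
gripper_width: 0.454
gripper_force: 40.0
```

```bash
python3 -c "
from h import *
show()"
```

```text
t 4.03 pos [522.66  87.12  54.51] yaw_y 113.39 tilt [-0.0001 -0.0001] F [ 0.23 -0.46 -0.75] T [-0.089 -0.069  0.031] j6eff 0.195 gw 0.454 gf 40.0 j [ 0.47  0.41 -0.44  0.   -0.72 -1.63]
```

>>> send_rows --pt "1 0 0 0 0 0 -2" --pt "1 0 0 0 0 0 -4" --pt "1 0 0 0 0 0 -4"

```text
time_s: 4.28
tool_pos: [522.7, 87.0, 54.5]
eef_rot: [0.742, -3.053, 0.0]
force: [0.8, 0.3, -1.1]
gripper_width: 0.451
gripper_force: 40.0
```

```bash
python3 -c "
from h import *
show()"
```

```text
t 4.28 pos [522.67  87.04  54.51] yaw_y 117.31 tilt [-0.0001 -0.0001] F [ 0.77  0.34 -1.06] T [-0.227 -0.1   -0.155] j6eff 0.295 gw 0.451 gf 40.0 j [ 0.47  0.41 -0.44  0.   -0.72 -1.57]
```

>>> send_rows --pt "1 0 0 0 0 0 -2" --pt "1 0 0 0 0 0 -4" --pt "1 0 0 0 0 0 -4"

```text
time_s: 4.53
tool_pos: [522.6, 87.0, 54.5]
eef_rot: [0.846, -3.025, 0.0]
force: [0.3, -0.4, -0.5]
gripper_width: 0.451
gripper_force: 40.0
```

```bash
python3 -c "
from h import *
show()"
```

```text
t 4.53 pos [522.64  86.98  54.52] yaw_y 121.26 tilt [-0.0001 -0.0001] F [ 0.34 -0.45 -0.52] T [-0.266 -0.163 -0.189] j6eff 0.375 gw 0.451 gf 40.0 j [ 0.47  0.41 -0.44 -0.   -0.72 -1.5 ]
```

>>> send_rows --pt "1 0 0 0 0 0 -1.5" --pt "1 0 0 0 0 0 -3" --pt "1 0 0 0 0 0 -3"

```text
time_s: 4.78
tool_pos: [522.7, 87.0, 54.5]
eef_rot: [0.926, -3.002, 0.0]
force: [1.2, -1.5, -0.2]
gripper_width: 0.452
gripper_force: 40.0
```

```bash
python3 -c "
from h import *
show()"
```

```text
t 4.78 pos [522.66  86.99  54.51] yaw_y 124.3 tilt [-0.0001 -0.0003] F [ 1.22 -1.49 -0.23] T [-0.375 -0.13   0.037] j6eff 0.139 gw 0.452 gf 40.0 j [ 0.47  0.41 -0.44  0.   -0.72 -1.44]
```

>>> send_rows --pt "1 0 0 0 0 0 -1.5" --pt "1 0 0 0 0 0 -3" --pt "1 0 0 0 0 0 -3"

```text
time_s: 5.03
tool_pos: [522.7, 87.0, 54.5]
eef_rot: [1.005, -2.977, 0.0]
force: [0.0, -1.5, -0.5]
gripper_width: 0.453
gripper_force: 40.0
```

```bash
python3 -c "
from h import *
show()"
```

```text
t 5.03 pos [522.74  87.    54.51] yaw_y 127.3 tilt [ 0.     -0.0003] F [ 0.02 -1.49 -0.47] T [-0.576 -0.221  0.009] j6eff 0.146 gw 0.453 gf 40.0 j [ 0.47  0.41 -0.44  0.   -0.72 -1.39]
```

>>> send_rows --pt "1 0 0 0 0 0 -1.5" --pt "1 0 0 0 0 0 -3" --pt "1 0 0 0 0 0 -3"

```text
time_s: 5.28
tool_pos: [522.8, 87.0, 54.5]
eef_rot: [1.082, -2.949, 0.0]
force: [1.4, -2.1, -0.3]
gripper_width: 0.449
gripper_force: 40.0
```

```bash
python3 -c "
from h import *
show()"
```

```text
t 5.28 pos [522.77  86.98  54.52] yaw_y 130.28 tilt [ 0.0001 -0.0003] F [ 1.37 -2.11 -0.27] T [-0.655 -0.426 -0.038] j6eff 0.155 gw 0.449 gf 40.0 j [ 0.47  0.41 -0.44  0.   -0.72 -1.34]
```

>>> send_rows --pt "1 0 0 0 0 0 -1.5" --pt "1 0 0 0 0 0 -3" --pt "1 0 0 0 0 0 -3"

```text
time_s: 5.53
tool_pos: [522.8, 86.9, 54.5]
eef_rot: [1.158, -2.921, 0.0]
force: [0.9, -1.7, -1.7]
gripper_width: 0.453
gripper_force: 40.0
```

```bash
python3 -c "
from h import *
show()"
```

```text
t 5.53 pos [522.76  86.92  54.52] yaw_y 133.24 tilt [ 0.     -0.0002] F [ 0.91 -1.73 -1.68] T [-0.817 -0.502 -0.158] j6eff 0.307 gw 0.453 gf 40.0 j [ 0.47  0.41 -0.44  0.   -0.72 -1.29]
```

>>> send_rows --pt "1 0 0 0 0 0 -1" --pt "1 0 0 0 0 0 -2" --pt "1 0 0 0 0 0 -2"

```text
time_s: 5.78
tool_pos: [522.8, 86.9, 54.5]
eef_rot: [1.211, -2.899, 0.0]
force: [1.9, -3.7, -1.1]
gripper_width: 0.449
gripper_force: 40.0
```

```bash
python3 -c "
from h import *
show()"
```

```text
t 5.78 pos [522.75  86.93  54.53] yaw_y 135.34 tilt [ 0.0001 -0.0002] F [ 1.95 -3.67 -1.14] T [-1.1   -0.588 -0.257] j6eff 0.332 gw 0.449 gf 40.0 j [ 0.47  0.41 -0.44  0.   -0.72 -1.25]
```

>>> send_rows --pt "1 0 0 0 0 0 -1" --pt "1 0 0 0 0 0 -2" --pt "1 0 0 0 0 0 -2"

```text
time_s: 6.03
tool_pos: [522.7, 87.0, 54.5]
eef_rot: [1.263, -2.876, 0.0]
force: [1.7, -3.3, -1.5]
gripper_width: 0.45
gripper_force: 40.0
```

```bash
python3 -c "
from h import *
show()"
```

```text
t 6.03 pos [522.73  86.96  54.52] yaw_y 137.42 tilt [ 0.     -0.0003] F [ 1.7  -3.32 -1.55] T [-1.333 -0.709 -0.144] j6eff 0.215 gw 0.45 gf 40.0 j [ 0.47  0.41 -0.44  0.   -0.72 -1.21]
```

>>> send_rows --pt "1 0 0 0 0 0 -1" --pt "1 0 0 0 0 0 -2" --pt "1 0 0 0 0 0 -2"

```text
time_s: 6.28
tool_pos: [522.8, 87.0, 54.5]
eef_rot: [-1.314, 2.854, -0.001]
force: [2.2, -5.2, -2.6]
gripper_width: 0.451
gripper_force: 40.0
```

```bash
python3 -c "
from h import *
show()"
```

```text
t 6.28 pos [522.82  87.    54.54] yaw_y 139.45 tilt [ 0.0002 -0.0004] F [ 2.25 -5.15 -2.58] T [-1.442 -0.902 -0.023] j6eff 0.086 gw 0.451 gf 40.0 j [ 0.47  0.41 -0.44  0.   -0.72 -1.18]
```

>>> send_rows --pt "1 0.2 -0.5 0 0 0 -2" --pt "1 0.2 -0.5 0 0 0 -4" --pt "1 0.2 -0.5 0 0 0 -4"

```text
time_s: 6.53
tool_pos: [522.9, 86.9, 54.5]
eef_rot: [-1.413, 2.806, 0.0]
force: [2.2, -3.1, -2.2]
gripper_width: 0.451
gripper_force: 40.0
```

```bash
python3 -c "
from h import *
show()"
```

```text
t 6.53 pos [522.92  86.87  54.52] yaw_y 143.44 tilt [0. 0.] F [ 2.18 -3.09 -2.16] T [-0.888 -0.552 -0.03 ] j6eff 0.199 gw 0.451 gf 40.0 j [ 0.47  0.41 -0.44 -0.   -0.72 -1.11]
```

>>> send_rows --pt "1 0 0 0 0 0 -1" --pt "1 0 0 0 0 0 -2" --pt "1 0 0 0 0 0 -2"

```text
time_s: 6.78
tool_pos: [522.9, 86.9, 54.5]
eef_rot: [-1.46, 2.781, 0.0]
force: [1.9, -2.5, -1.7]
gripper_width: 0.449
gripper_force: 40.0
```

```bash
python3 -c "
from h import *
show()"
```

```text
t 6.78 pos [522.92  86.85  54.52] yaw_y 145.4 tilt [0.0001 0.0001] F [ 1.9  -2.48 -1.66] T [-0.709 -0.519 -0.045] j6eff 0.11 gw 0.449 gf 40.0 j [ 0.47  0.41 -0.44 -0.   -0.72 -1.07]
```

>>> send_rows --pt "1 0.2 -0.5 0 0 0 -0.8" --pt "1 0.2 -0.5 0 0 0 -1.5" --pt "1 0.2 -0.5 0 0 0 -1.5"

```text
time_s: 7.03
tool_pos: [523.0, 86.7, 54.5]
eef_rot: [-1.496, 2.763, 0.001]
force: [-0.5, -0.0, -0.9]
gripper_width: 0.451
gripper_force: 40.0
```

```bash
python3 -c "
from h import *
show()"
```

```text
t 7.03 pos [522.99  86.67  54.53] yaw_y 146.87 tilt [-0.0003  0.0006] F [-0.55 -0.   -0.94] T [ 0.246  0.091 -0.066] j6eff 0.155 gw 0.451 gf 40.0 j [ 0.47  0.41 -0.44 -0.   -0.72 -1.05]
```

Side forces are now gone. I'll continue in small steps.

>>> send_rows --pt "1 0 0 0 0 0 -0.8" --pt "1 0 0 0 0 0 -1.5" --pt "1 0 0 0 0 0 -1.5"

```text
time_s: 7.28
tool_pos: [523.0, 86.6, 54.5]
eef_rot: [-1.531, 2.743, 0.001]
force: [-1.1, 2.6, -0.6]
gripper_width: 0.448
gripper_force: 40.0
```

```bash
python3 -c "
from h import *
show()"
```

```text
t 7.28 pos [522.98  86.63  54.51] yaw_y 148.32 tilt [-0.0003  0.0007] F [-1.06  2.56 -0.56] T [ 0.694  0.444 -0.456] j6eff 0.509 gw 0.448 gf 40.0 j [ 0.47  0.41 -0.44 -0.   -0.72 -1.02]
```

>>> send_rows --pt "1 0 0 0 0 0 -0.7" --pt "1 0 0 0 0 0 -0.7"

```text
time_s: 7.45
tool_pos: [523.0, 86.6, 54.5]
eef_rot: [-1.547, 2.734, 0.001]
force: [-1.6, 3.8, 0.1]
gripper_width: 0.448
gripper_force: 40.0
```

```bash
python3 -c "
from h import *
show()"
```

```text
t 7.45 pos [523.01  86.56  54.51] yaw_y 149.0 tilt [-0.0002  0.0007] F [-1.63  3.79  0.08] T [ 1.032  0.589 -0.643] j6eff 0.713 gw 0.448 gf 40.0 j [ 0.47  0.41 -0.44 -0.   -0.72 -1.01]
```

Torque is rising steeply, 0.64 N·m against a click's 0.4, so this is the zero stop. Now I'll reverse.

>>> send_rows --pt "1 0 0.1 0 0 0 3" --pt "1 0 0.2 0 0 0 6" --pt "1 0 0.2 0 0 0 9" --pt "1 0 0.2 0 0 0 12" --pt "1 0 0.2 0 0 0 13" --pt "1 0 0.2 0 0 0 13"

```text
time_s: 7.95
tool_pos: [522.9, 86.6, 54.5]
eef_rot: [1.231, -2.89, -0.0]
force: [-2.0, 3.4, 0.4]
gripper_width: 0.451
gripper_force: 40.0
```

```bash
python3 -c "
from h import *
show()"
```

```text
t 7.95 pos [522.91  86.64  54.51] yaw_y 136.15 tilt [-0.0002  0.0001] F [-2.03  3.35  0.39] T [1.245 0.675 0.028] j6eff -0.118 gw 0.451 gf 40.0 j [ 0.47  0.41 -0.44 -0.   -0.72 -1.24]
```

>>> send_rows --pt "1 0 0 0 0 0 1" --pt "1 0 0 0 0 0 2" --pt "1 0 0 0 0 0 2"

```text
time_s: 8.2
tool_pos: [522.9, 86.6, 54.5]
eef_rot: [-1.178, 2.913, 0.001]
force: [-2.4, 4.2, -0.0]
gripper_width: 0.448
gripper_force: 40.0
```

```bash
python3 -c "
from h import *
show()"
```

```text
t 8.2 pos [522.91  86.64  54.55] yaw_y 134.03 tilt [-0.0001  0.0003] F [-2.41  4.17 -0.03] T [ 1.502  0.815 -0.012] j6eff -0.086 gw 0.448 gf 40.0 j [ 0.47  0.41 -0.44 -0.   -0.72 -1.27]
```

>>> send_rows --pt "1 0 0 0 0 0 1" --pt "1 0 0 0 0 0 2" --pt "1 0 0 0 0 0 2"

```text
time_s: 8.45
tool_pos: [522.9, 86.7, 54.5]
eef_rot: [1.127, -2.933, -0.001]
force: [-2.5, 4.2, -0.8]
gripper_width: 0.451
gripper_force: 40.0
```

```bash
python3 -c "
from h import *
show()"
```

```text
t 8.45 pos [522.89  86.65  54.51] yaw_y 132.03 tilt [-0.0002  0.0003] F [-2.51  4.21 -0.8 ] T [1.586 0.861 0.041] j6eff -0.112 gw 0.451 gf 40.0 j [ 0.47  0.41 -0.44 -0.   -0.72 -1.31]
```

>>> send_rows --pt "1 0 0 0 0 0 1" --pt "1 0 0 0 0 0 2" --pt "1 0 0 0 0 0 2"

```text
time_s: 8.7
tool_pos: [522.8, 86.7, 54.5]
eef_rot: [1.076, -2.951, -0.001]
force: [-2.5, 6.0, 0.2]
gripper_width: 0.452
gripper_force: 40.0
```

```bash
python3 -c "
from h import *
show()"
```

```text
t 8.7 pos [522.85  86.65  54.54] yaw_y 130.06 tilt [-0.0003  0.0002] F [-2.51  6.05  0.16] T [1.674 0.889 0.066] j6eff -0.215 gw 0.452 gf 40.0 j [ 0.47  0.41 -0.44 -0.   -0.72 -1.34]
```

>>> send_rows --pt "1 0 0 0 0 0 1" --pt "1 0 0 0 0 0 2" --pt "1 0 0 0 0 0 2"

```text
time_s: 8.95
tool_pos: [522.8, 86.7, 54.5]
eef_rot: [1.025, -2.969, -0.0]
force: [-2.4, 4.5, 0.2]
gripper_width: 0.449
gripper_force: 40.0
```

```bash
python3 -c "
from h import *
show()"
```

```text
t 8.95 pos [522.8   86.71  54.51] yaw_y 128.09 tilt [-0.0003  0.0002] F [-2.43  4.46  0.19] T [1.698 0.986 0.247] j6eff -0.316 gw 0.449 gf 40.0 j [ 0.47  0.41 -0.44 -0.   -0.72 -1.38]
```

>>> send_rows --pt "1 0 0.4 0 0 0 1" --pt "1 0 0.4 0 0 0 2" --pt "1 0 0.4 0 0 0 2"

```text
time_s: 9.2
tool_pos: [522.7, 86.8, 54.5]
eef_rot: [0.972, -2.987, -0.0]
force: [-3.8, 4.3, -0.5]
gripper_width: 0.451
gripper_force: 40.0
```

```bash
python3 -c "
from h import *
show()"
```

```text
t 9.2 pos [522.73  86.79  54.52] yaw_y 126.04 tilt [-0.0001  0.    ] F [-3.77  4.33 -0.54] T [1.404 0.755 0.212] j6eff -0.302 gw 0.451 gf 40.0 j [ 0.47  0.41 -0.44 -0.   -0.72 -1.41]
```

>>> send_rows --pt "1 0 0 0 0 0 1" --pt "1 0 0 0 0 0 2" --pt "1 0 0 0 0 0 2"

```text
time_s: 9.45
tool_pos: [522.7, 86.8, 54.5]
eef_rot: [-0.918, 3.004, 0.001]
force: [-2.5, 4.3, 0.0]
gripper_width: 0.448
gripper_force: 40.0
```

```bash
python3 -c "
from h import *
show()"
```

```text
t 9.45 pos [522.73  86.78  54.55] yaw_y 123.97 tilt [-0.0001  0.0003] F [-2.51  4.3   0.  ] T [1.46  0.826 0.01 ] j6eff -0.125 gw 0.448 gf 40.0 j [ 0.47  0.41 -0.44 -0.   -0.72 -1.45]
```

>>> send_rows --pt "1 0 0 0 0 0 1" --pt "1 0 0 0 0 0 2" --pt "1 0 0 0 0 0 2"

```text
time_s: 9.7
tool_pos: [522.8, 86.8, 54.6]
eef_rot: [-0.865, 3.02, 0.001]
force: [-1.9, 5.5, -0.8]
gripper_width: 0.453
gripper_force: 40.0
```

```bash
python3 -c "
from h import *
show()"
```

```text
t 9.7 pos [522.84  86.82  54.55] yaw_y 121.95 tilt [0.0002 0.0005] F [-1.94  5.49 -0.78] T [1.499 0.736 0.009] j6eff -0.089 gw 0.453 gf 40.0 j [ 0.47  0.41 -0.44 -0.   -0.72 -1.48]
```

>>> send_rows --pt "1 0 0 0 0 0 1" --pt "1 0 0 0 0 0 2" --pt "1 0 0 0 0 0 2"

```text
time_s: 9.95
tool_pos: [522.8, 86.8, 54.5]
eef_rot: [-0.812, 3.035, 0.001]
force: [-1.9, 5.9, 0.2]
gripper_width: 0.449
gripper_force: 40.0
```

```bash
python3 -c "
from h import *
show()"
```

```text
t 9.95 pos [522.78  86.81  54.5 ] yaw_y 119.95 tilt [-0.      0.0005] F [-1.86  5.88  0.18] T [ 1.516  0.757 -0.049] j6eff -0.088 gw 0.449 gf 40.0 j [ 0.47  0.41 -0.44 -0.   -0.72 -1.52]
```

>>> send_rows --pt "1 0 0 0 0 0 1" --pt "1 0 0 0 0 0 2" --pt "1 0 0 0 0 0 2"

```text
time_s: 10.2
tool_pos: [522.8, 86.9, 54.5]
eef_rot: [-0.759, 3.048, 0.001]
force: [-2.1, 4.3, 0.2]
gripper_width: 0.45
gripper_force: 40.0
```

```bash
python3 -c "
from h import *
show()"
```

```text
t 10.2 pos [522.79  86.86  54.52] yaw_y 117.95 tilt [0.0001 0.0005] F [-2.12  4.26  0.16] T [1.617 0.759 0.016] j6eff -0.088 gw 0.45 gf 40.0 j [ 0.47  0.41 -0.44 -0.   -0.72 -1.55]
```

>>> send_rows --pt "1 0 0 0 0 0 1" --pt "1 0 0 0 0 0 2" --pt "1 0 0 0 0 0 2"

```text
time_s: 10.45
tool_pos: [522.8, 86.9, 54.5]
eef_rot: [-0.706, 3.061, 0.001]
force: [-2.6, 5.8, -0.3]
gripper_width: 0.451
gripper_force: 40.0
```

```bash
python3 -c "
from h import *
show()"
```

```text
t 10.45 pos [522.77  86.88  54.54] yaw_y 115.97 tilt [0.     0.0005] F [-2.57  5.85 -0.3 ] T [1.624 0.8   0.033] j6eff -0.163 gw 0.451 gf 40.0 j [ 0.47  0.41 -0.44 -0.   -0.72 -1.59]
```

Click 1 passed, with its crest at about yaw 124.5. I'll recentre and continue.

>>> send_rows --pt "1 0 0.6 0 0 0 1" --pt "1 0 0.6 0 0 0 2.5" --pt "1 0 0.6 0 0 0 2.5"

```text
time_s: 10.7
tool_pos: [522.7, 87.0, 54.5]
eef_rot: [-0.64, 3.076, -0.0]
force: [-1.4, 2.4, -1.4]
gripper_width: 0.448
gripper_force: 40.0
```

```bash
python3 -c "
from h import *
show()"
```

```text
t 10.7 pos [522.66  87.02  54.53] yaw_y 113.51 tilt [ 0.0001 -0.0003] F [-1.38  2.43 -1.41] T [0.953 0.377 0.2  ] j6eff -0.343 gw 0.448 gf 40.0 j [ 0.47  0.41 -0.44  0.   -0.72 -1.63]
```

>>> send_rows --pt "1 0 0 0 0 0 1" --pt "1 0 0 0 0 0 2.5" --pt "1 0 0 0 0 0 2.5"

```text
time_s: 10.95
tool_pos: [522.6, 87.1, 54.5]
eef_rot: [-0.573, 3.089, -0.0]
force: [-1.0, 2.0, -1.9]
gripper_width: 0.449
gripper_force: 40.0
```

```bash
python3 -c "
from h import *
show()"
```

```text
t 10.95 pos [522.6   87.08  54.53] yaw_y 111.01 tilt [ 0.0001 -0.0001] F [-1.04  1.99 -1.92] T [0.904 0.383 0.146] j6eff -0.321 gw 0.449 gf 40.0 j [ 0.47  0.41 -0.44  0.   -0.72 -1.68]
```

>>> send_rows --pt "1 0 0 0 0 0 1" --pt "1 0 0 0 0 0 2.5" --pt "1 0 0 0 0 0 2.5"

```text
time_s: 11.2
tool_pos: [522.6, 87.1, 54.5]
eef_rot: [-0.504, 3.101, 0.0]
force: [-0.5, 1.2, -0.5]
gripper_width: 0.448
gripper_force: 40.0
```

```bash
python3 -c "
from h import *
show()"
```

```text
t 11.2 pos [522.61  87.08  54.54] yaw_y 108.46 tilt [0.0001 0.    ] F [-0.48  1.23 -0.53] T [0.748 0.342 0.033] j6eff -0.134 gw 0.448 gf 40.0 j [ 0.47  0.41 -0.44  0.   -0.72 -1.72]
```

>>> send_rows --pt "1 0 0 0 0 0 1" --pt "1 0 0 0 0 0 2.5" --pt "1 0 0 0 0 0 2.5"

```text
time_s: 11.45
tool_pos: [522.7, 87.1, 54.5]
eef_rot: [-0.437, 3.111, 0.0]
force: [-0.5, 2.5, -1.9]
gripper_width: 0.454
gripper_force: 40.0
```

```bash
python3 -c "
from h import *
show()"
```

```text
t 11.45 pos [522.68  87.12  54.54] yaw_y 105.99 tilt [0.0002 0.0001] F [-0.53  2.53 -1.92] T [0.696 0.103 0.015] j6eff -0.143 gw 0.454 gf 40.0 j [ 0.47  0.41 -0.44  0.   -0.72 -1.76]
```

>>> send_rows --pt "1 0 0 0 0 0 1" --pt "1 0 0 0 0 0 2.5" --pt "1 0 0 0 0 0 2.5"

```text
time_s: 11.7
tool_pos: [522.7, 87.2, 54.6]
eef_rot: [-0.369, 3.12, 0.0]
force: [-0.5, 1.8, -1.2]
gripper_width: 0.452
gripper_force: 40.0
```

```bash
python3 -c "
from h import *
show()"
```

```text
t 11.7 pos [522.66  87.18  54.55] yaw_y 103.51 tilt [0.0002 0.    ] F [-0.55  1.82 -1.23] T [ 0.713  0.126 -0.005] j6eff -0.141 gw 0.452 gf 40.0 j [ 0.47  0.41 -0.44  0.   -0.72 -1.81]
```

>>> send_rows --pt "1 0 0 0 0 0 1" --pt "1 0 0 0 0 0 2.5" --pt "1 0 0 0 0 0 2.5"

```text
time_s: 11.95
tool_pos: [522.6, 87.2, 54.5]
eef_rot: [-0.302, 3.127, -0.0]
force: [-1.3, 1.9, -2.2]
gripper_width: 0.451
gripper_force: 40.0
```

```bash
python3 -c "
from h import *
show()"
```

```text
t 11.95 pos [522.63  87.22  54.54] yaw_y 101.03 tilt [0.0002 0.    ] F [-1.31  1.86 -2.21] T [0.707 0.096 0.056] j6eff -0.203 gw 0.451 gf 40.0 j [ 0.47  0.41 -0.44  0.   -0.72 -1.85]
```

Click 2 passed, with its crest at about 109.5. On to click 3.

>>> send_rows --pt "1 0 0.1 0 0 0 1" --pt "1 0 0.1 0 0 0 2.5" --pt "1 0 0.1 0 0 0 2.5"

```text
time_s: 12.2
tool_pos: [522.6, 87.3, 54.6]
eef_rot: [-0.234, 3.133, -0.0]
force: [-0.5, 1.9, -1.2]
gripper_width: 0.449
gripper_force: 40.0
```

```bash
python3 -c "
from h import *
show()"
```

```text
t 12.2 pos [522.59  87.28  54.55] yaw_y 98.55 tilt [ 0.0001 -0.0002] F [-0.52  1.86 -1.22] T [0.663 0.098 0.222] j6eff -0.337 gw 0.449 gf 40.0 j [ 0.47  0.41 -0.44  0.   -0.72 -1.89]
```

>>> send_rows --pt "1 0 0 0 0 0 1" --pt "1 0 0 0 0 0 2.5" --pt "1 0 0 0 0 0 2.5"

```text
time_s: 12.45
tool_pos: [522.5, 87.3, 54.5]
eef_rot: [-0.165, 3.137, -0.0]
force: [0.0, 1.8, -2.4]
gripper_width: 0.452
gripper_force: 40.0
```

```bash
python3 -c "
from h import *
show()"
```

```text
t 12.45 pos [522.52  87.32  54.54] yaw_y 96.03 tilt [ 0.     -0.0001] F [ 0.04  1.79 -2.39] T [0.642 0.078 0.155] j6eff -0.323 gw 0.452 gf 40.0 j [ 0.47  0.41 -0.44  0.   -0.72 -1.94]
```

>>> send_rows --pt "1 0 0 0 0 0 1" --pt "1 0 0 0 0 0 2.5" --pt "1 0 0 0 0 0 2.5"

```text
time_s: 12.7
tool_pos: [522.5, 87.3, 54.6]
eef_rot: [-0.095, 3.14, 0.0]
force: [-0.2, 1.7, -0.9]
gripper_width: 0.45
gripper_force: 40.0
```

```bash
python3 -c "
from h import *
show()"
```

```text
t 12.7 pos [522.54  87.32  54.56] yaw_y 93.47 tilt [0.0001 0.0002] F [-0.24  1.68 -0.89] T [ 0.75   0.06  -0.014] j6eff -0.134 gw 0.45 gf 40.0 j [ 0.47  0.41 -0.44 -0.   -0.72 -1.98]
```

>>> send_rows --pt "1 0 0 0 0 0 1" --pt "1 0 0 0 0 0 2.5" --pt "1 0 0 0 0 0 2.5"

```text
time_s: 12.95
tool_pos: [522.6, 87.3, 54.6]
eef_rot: [-0.027, 3.141, 0.0]
force: [0.6, 2.6, -2.4]
gripper_width: 0.453
gripper_force: 40.0
```

```bash
python3 -c "
from h import *
show()"
```

```text
t 12.95 pos [522.63  87.35  54.56] yaw_y 90.99 tilt [0.0003 0.0002] F [ 0.58  2.62 -2.42] T [ 0.779  0.075 -0.003] j6eff -0.143 gw 0.453 gf 40.0 j [ 0.47  0.41 -0.44 -0.   -0.72 -2.03]
```

>>> send_rows --pt "1 0 0 0 0 0 1" --pt "1 0 0 0 0 0 2.5" --pt "1 0 0 0 0 0 2.5"

```text
time_s: 13.2
tool_pos: [522.6, 87.4, 54.5]
eef_rot: [0.041, 3.141, 0.0]
force: [-0.2, 1.5, -2.8]
gripper_width: 0.448
gripper_force: 40.0
```

```bash
python3 -c "
from h import *
show()"
```

```text
t 13.2 pos [522.61  87.38  54.55] yaw_y 88.5 tilt [0.0002 0.0002] F [-0.22  1.53 -2.82] T [ 0.831 -0.023  0.027] j6eff -0.142 gw 0.448 gf 40.0 j [ 0.47  0.41 -0.44 -0.   -0.72 -2.07]
```

>>> send_rows --pt "1 0 0 0 0 0 1" --pt "1 0 0 0 0 0 2.5" --pt "1 0 0 0 0 0 2.5"

```text
time_s: 13.45
tool_pos: [522.6, 87.4, 54.6]
eef_rot: [0.109, 3.139, 0.0]
force: [-0.1, 2.7, -2.7]
gripper_width: 0.447
gripper_force: 40.0
```

```bash
python3 -c "
from h import *
show()"
```

```text
t 13.45 pos [522.65  87.45  54.58] yaw_y 86.03 tilt [0.0003 0.0002] F [-0.13  2.67 -2.75] T [ 0.941 -0.008  0.019] j6eff -0.204 gw 0.447 gf 40.0 j [ 0.47  0.41 -0.44 -0.   -0.72 -2.11]
```

Click 3 passed, with its crest at about 94.5. Now the fourth and last.

>>> send_rows --pt "1 0 0.1 0 0 0 1" --pt "1 0 0.1 0 0 0 2.5" --pt "1 0 0.1 0 0 0 2.5"

```text
time_s: 13.7
tool_pos: [522.6, 87.5, 54.6]
eef_rot: [0.177, 3.136, 0.0]
force: [-0.2, 3.2, -1.4]
gripper_width: 0.451
gripper_force: 40.0
```

```bash
python3 -c "
from h import *
show()"
```

```text
t 13.7 pos [522.59  87.48  54.56] yaw_y 83.55 tilt [0.0002 0.    ] F [-0.17  3.16 -1.38] T [0.926 0.029 0.221] j6eff -0.338 gw 0.451 gf 40.0 j [ 0.47  0.41 -0.44  0.   -0.72 -2.16]
```

>>> send_rows --pt "1 0 0 0 0 0 1" --pt "1 0 0 0 0 0 2.5" --pt "1 0 0 0 0 0 2.5"

```text
time_s: 13.95
tool_pos: [522.5, 87.5, 54.5]
eef_rot: [0.246, 3.132, 0.0]
force: [0.8, 3.9, -2.4]
gripper_width: 0.45
gripper_force: 40.0
```

```bash
python3 -c "
from h import *
show()"
```

```text
t 13.95 pos [522.54  87.49  54.55] yaw_y 81.03 tilt [0.0001 0.    ] F [ 0.79  3.91 -2.44] T [1.067 0.072 0.194] j6eff -0.323 gw 0.45 gf 40.0 j [ 0.47  0.41 -0.44 -0.   -0.72 -2.2 ]
```

>>> send_rows --pt "1 0 0 0 0 0 1" --pt "1 0 0 0 0 0 2.5" --pt "1 0 0 0 0 0 2.5"

```text
time_s: 14.2
tool_pos: [522.6, 87.5, 54.6]
eef_rot: [0.315, 3.126, 0.0]
force: [-1.1, 4.2, -2.7]
gripper_width: 0.449
gripper_force: 40.0
```

```bash
python3 -c "
from h import *
show()"
```

```text
t 14.2 pos [522.57  87.49  54.55] yaw_y 78.47 tilt [0.0002 0.0003] F [-1.12  4.24 -2.67] T [1.104e+00 1.000e-03 2.000e-03] j6eff -0.135 gw 0.449 gf 40.0 j [ 0.47  0.41 -0.44 -0.   -0.72 -2.24]
```

>>> send_rows --pt "1 0 0 0 0 0 1" --pt "1 0 0 0 0 0 2" --pt "1 0 0 0 0 0 2"

```text
time_s: 14.45
tool_pos: [522.7, 87.5, 54.6]
eef_rot: [0.369, 3.12, 0.0]
force: [-0.0, 4.1, -3.9]
gripper_width: 0.451
gripper_force: 40.0
```

```bash
python3 -c "
from h import *
show()"
```

```text
t 14.45 pos [522.66  87.51  54.55] yaw_y 76.49 tilt [0.0003 0.0003] F [-0.02  4.13 -3.93] T [ 1.212 -0.099 -0.013] j6eff -0.098 gw 0.451 gf 40.0 j [ 0.47  0.41 -0.44 -0.   -0.72 -2.28]
```

Four clicks are counted, and the knob is free just past the fourth crest. Release and lift.

>>> send_rows --pt "0 0 0 0 0 0 0" --pt "0 0 0 0 0 0 0" --pt "0 0 0 0 0 0 0" --pt "0 0 0 0 0 0 0" --pt "0 0 0 0 0 0 0" --pt "0 0 0 0 0 0 0" --pt "0 0 0 0 0 0 0"

```text
time_s: 15.03
tool_pos: [522.5, 87.2, 54.6]
eef_rot: [-0.368, -3.12, 0.0]
force: [0.3, 0.5, 0.0]
gripper_width: 0.896
gripper_force: 0.0
```

>>> send_rows --pt "0 0 0 -15 0 0 0" --pt "0 0 0 -40 0 0 0" --pt "0 0 0 -70 0 0 0" --pt "0 0 0 -90 0 0 0" --pt "0 0 0 -100 0 0 0" --pt "0 0 0 -100 0 0 0" --pt "1 0 0 -100 0 0 0"

```text
time_s: 15.62
tool_pos: [522.0, 87.4, 154.0]
eef_rot: [-0.368, -3.119, -0.0]
force: [-1.0, -0.2, -0.5]
gripper_width: 0.973
gripper_force: 0.0
```

Run:
```python
from h import *
show();print(delta([513.1,-106.3,154.5]))
p,d=ctrl.camera("side");cv2.imwrite("pics/s2.png",cv2.resize(p[165:265,235:335],(600,600),interpolation=2))
```

```text
t 15.62 pos [522.02  87.35 154.01] yaw_y 76.53 tilt [-0.0007  0.0003] F [-1.04 -0.21 -0.52] T [-0.032  0.024 -0.017] j6eff 0.0 gw 0.973 gf 0.0 j [ 0.47  0.29 -0.33 -0.   -0.96 -2.28]
[ -36.42722591 -190.40405209   -0.54681963]
```

View pics/s2.png

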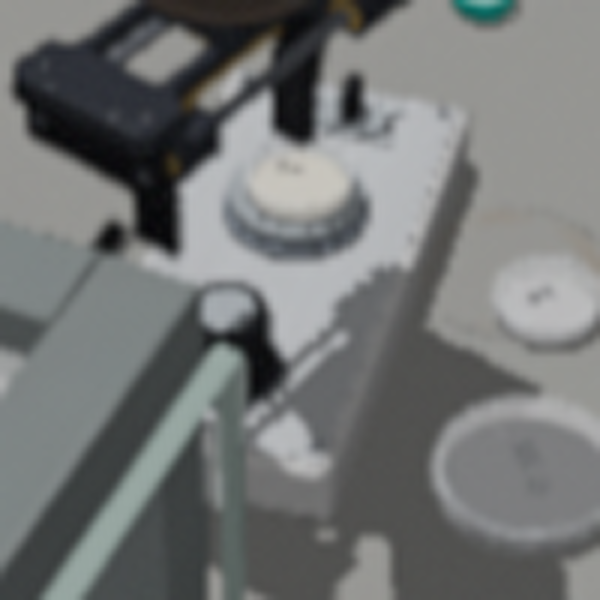

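The dish, the knob (at 230,310) and the tab (at 352,95) are all as before. Next I'll move behind the lock tab with the fingers shut.

>>> send_rows --pt "1 -6 -32 0 0 0 -4" --pt "1 -12 -64 0 0 0 -8" --pt "1 -18 -96 0 0 0 -12" --pt "1 -24 -128 0 0 0 -16" --pt "1 -30 -160 0 0 0 -20" --pt "1 -36 -190 0 0 0 -22" --pt "1 -36 -190 0 0 0 -22" --pt "1 -36 -190 0 0 0 -22" --squeeze 10

```text
time_s: 16.33
tool_pos: [512.0, -107.2, 152.5]
eef_rot: [0.228, -3.129, -0.0]
force: [-0.4, -0.4, 0.5]
gripper_width: 0.356
gripper_force: 0.0
```

>>> send_rows --pt "1 0 0 0 0 0 0" --pt "1 0 0 0 0 0 0" --pt "1 0 0 20 0 0 0" --pt "1 0 0 40 0 0 0" --pt "1 0 0 60 0 0 0" --pt "1 0 0 70 0 0 0" --pt "1 0 0 70 0 0 0" --pt "1 0 0 70 0 0 0"

```text
time_s: 17.0
tool_pos: [513.6, -105.2, 84.5]
eef_rot: [0.237, -3.132, 0.001]
force: [0.9, -0.0, 1.3]
gripper_width: 0.004
gripper_force: 0.0
```

Run:
```python
from h import *
show()
a=[ctrl.camera(n)[0] for n in("top","side")]
cv2.imwrite("pics/l1.png",np.hstack([cv2.resize(a[0][165:255,300:390],(400,400),interpolation=2),cv2.resize(a[1][150:220,255:325],(400,400),interpolation=2)]))
```

```text
t 17.0 pos [ 513.58 -105.19   84.5 ] yaw_y 98.64 tilt [-0.0007 -0.0004] F [ 0.92 -0.03  1.33] T [-0.052 -0.03  -0.004] j6eff -0.003 gw 0.004 gf 0.0 j [ 0.11  0.36 -0.42  0.   -0.79 -1.53]
```

View pics/l1.png

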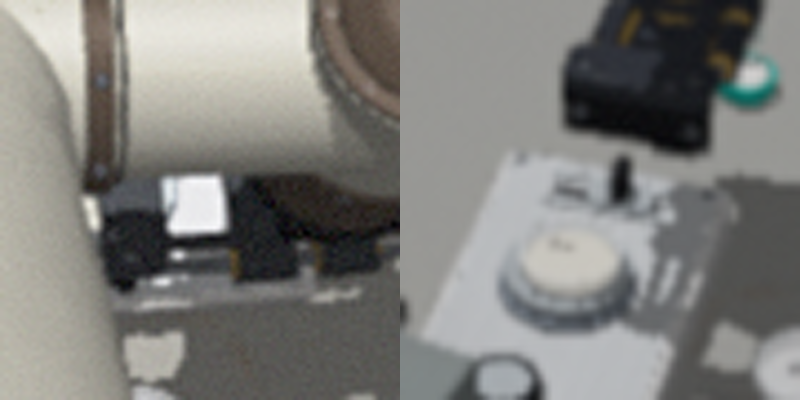

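The body is clear and the tab is ahead of the fingers. I'll descend behind the tab.

>>> send_rows --pt "1 0 0 15 0 0 0" --pt "1 0 0 25 0 0 0" --pt "1 0 0 32 0 0 0" --pt "1 0 0 32 0 0 0" --pt "1 0 0 32 0 0 0"

```text
time_s: 17.52
tool_pos: [513.4, -105.8, 52.5]
eef_rot: [0.235, -3.132, 0.0]
force: [0.0, 0.4, 0.2]
gripper_width: 0.005
gripper_force: 0.0
```

>>> send_rows --pt "1 -3 0 0 0 0 0" --pt "1 -6 0 0 0 0 0" --pt "1 -9 0 0 0 0 0" --pt "1 -12 0 0 0 0 0"

```text
time_s: 17.85
tool_pos: [526.0, -103.9, 53.0]
eef_rot: [-0.234, 3.132, -0.0]
force: [0.1, -0.3, 0.1]
gripper_width: 0.003
gripper_force: 0.0
```

>>> send_rows --pt "1 -2 0 0 0 0 0" --pt "1 -4 0 0 0 0 0" --pt "1 -6 0 0 0 0 0"

```text
time_s: 18.1
tool_pos: [529.9, -103.3, 52.3]
eef_rot: [0.233, -3.13, -0.0]
force: [-3.2, 0.1, 1.9]
gripper_width: 0.003
gripper_force: 1.6
```

Run:
```python
from h import *
show()
```

```text
t 18.1 pos [ 529.86 -103.29   52.29] yaw_y 98.53 tilt [-0.0033 -0.0002] F [-3.24  0.11  1.94] T [-0.124  0.875 -0.004] j6eff -0.004 gw 0.003 gf 1.6 j [ 0.11  0.43 -0.41 -0.   -0.73 -1.53]
```

Contact at about 3 N, so the tab is sliding. I'll push on.

>>> send_rows --pt "1 -2 0 0 0 0 0" --pt "1 -4 0 0 0 0 0" --pt "1 -6 0 0 0 0 0" --pt "1 -8 0 0 0 0 0" --pt "1 -10 0 0 0 0 0" --pt "1 -12 0 0 0 0 0" --pt "1 -14 0 0 0 0 0" --pt "1 -14 0 0 0 0 0"

```text
time_s: 18.77
tool_pos: [545.4, -100.9, 52.3]
eef_rot: [-0.234, 3.133, 0.0]
force: [-1.4, -0.3, -0.5]
gripper_width: 0.005
gripper_force: 1.1
```

>>> send_rows --pt "1 -1 0 0 0 0 0" --pt "1 -2 0 0 0 0 0" --pt "1 -2 0 0 0 0 0"

```text
time_s: 19.02
tool_pos: [547.0, -100.7, 52.3]
eef_rot: [0.234, -3.133, -0.0]
force: [-3.2, -0.4, -1.4]
gripper_width: 0.002
gripper_force: 1.3
```

>>> send_rows --pt "1 -0.5 0 0 0 0 0" --pt "1 -1 0 0 0 0 0" --pt "1 -1 0 0 0 0 0"

```text
time_s: 19.27
tool_pos: [547.8, -100.6, 52.3]
eef_rot: [0.234, -3.132, -0.0]
force: [-2.7, -0.9, -1.1]
gripper_width: 0.008
gripper_force: 1.4
```

>>> send_rows --pt "1 -0.5 0 0 0 0 0" --pt "1 -1 0 0 0 0 0" --pt "1 -1 0 0 0 0 0"

```text
time_s: 19.52
tool_pos: [547.8, -100.6, 52.3]
eef_rot: [0.234, -3.13, -0.0]
force: [-5.8, -0.1, -0.8]
gripper_width: 0.004
gripper_force: 2.6
```

>>> send_rows --pt "1 -0.5 0 0 0 0 0" --pt "1 -1 0 0 0 0 0" --pt "1 -1 0 0 0 0 0"

```text
time_s: 19.77
tool_pos: [547.9, -100.5, 52.4]
eef_rot: [0.233, -3.128, -0.0]
force: [-6.9, -0.9, 1.8]
gripper_width: 0.002
gripper_force: 3.5
```

>>> send_rows --pt "1 -0.5 0 0 0 0 0" --pt "1 -0.5 0 0 0 0 0"

```text
time_s: 19.93
tool_pos: [547.9, -100.6, 52.3]
eef_rot: [0.233, -3.127, -0.0]
force: [-7.7, -1.2, 2.6]
gripper_width: 0.007
gripper_force: 3.9
```

>>> send_rows --pt "1 -1 0 0 0 0 0" --pt "1 -2 0 0 0 0 0" --pt "1 -2 0 0 0 0 0"

```text
time_s: 20.18
tool_pos: [547.9, -100.5, 52.3]
eef_rot: [0.232, -3.123, -0.0]
force: [-11.2, -1.0, 6.9]
gripper_width: 0.005
gripper_force: 5.8
```

>>> send_rows --pt "1 -1 0 0 0 0 0" --pt "1 -2 0 0 0 0 0" --pt "1 -2 0 0 0 0 0"

```text
time_s: 20.43
tool_pos: [548.0, -100.5, 52.3]
eef_rot: [0.231, -3.119, -0.0]
force: [-15.2, -1.8, 9.8]
gripper_width: 0.008
gripper_force: 7.6
```

Hard stop at 548, with 15 N against the 3 N sliding force, so it is home. I'll back off, lift and look.

>>> send_rows --pt "1 5 0 0 0 0 0" --pt "1 12 0 0 0 0 0" --pt "1 20 0 0 0 0 0" --pt "1 20 0 -20 0 0 0" --pt "1 20 0 -50 0 0 0" --pt "1 20 0 -85 0 0 0" --pt "1 20 0 -120 0 0 0" --pt "1 20 0 -120 0 0 0"

```text
time_s: 21.1
tool_pos: [540.5, -102.8, 181.3]
eef_rot: [-0.236, 3.114, -0.004]
force: [0.3, 0.5, 0.4]
gripper_width: 0.009
gripper_force: 0.0
```

>>> send_rows --pt "1 35 0 0 0 0 0" --pt "1 70 0 0 0 0 0" --pt "1 100 0 0 0 0 0" --pt "1 120 0 0 0 0 0" --pt "1 120 0 0 0 0 0" --pt "1 120 0 0 0 0 0"

```text
time_s: 21.6
tool_pos: [416.6, -120.5, 173.6]
eef_rot: [-0.234, 3.128, -0.001]
force: [0.3, -0.7, 1.2]
gripper_width: 0.005
gripper_force: 0.0
```

Run:
```python
from h import *
show()
a=[ctrl.camera(n)[0] for n in("top","side")]
cv2.imwrite("pics/f.png",np.hstack([cv2.resize(a[0][150:310,180:440],(500,308),interpolation=2),cv2.resize(a[1][165:265,240:335],(300,308),interpolation=2)]))
```

```text
t 21.6 pos [ 416.57 -120.5   173.6 ] yaw_y 98.57 tilt [0.0047 0.    ] F [ 0.33 -0.71  1.21] T [-0.034 -0.104  0.046] j6eff -0.001 gw 0.005 gf 0.0 j [ 0.1   0.1  -0.51  0.   -0.95 -1.52]
```

View pics/f.png

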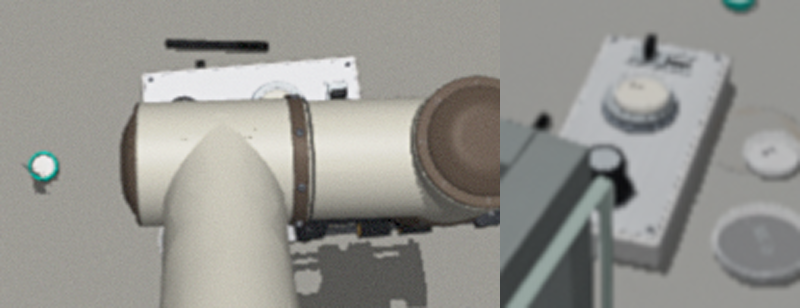

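The tab is at the far end of its slot (about 650,45 in the side crop), the dish is on the stage, and the tubes, dishes and marker are in place.

```bash
python3 -c "
from h import *
print(ctrl.finish_job())"
```

```text
the job is handed in; nothing more can be done
None
```

The knob went gently to its zero stop (about 0.64 N·m), then back exactly four felt clicks and seated. The lock tab is fully home, nothing else visibly moved, and the job was handed in at about 22 s; no verdict was shown.

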